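Put the washed drip coffee maker back together on its tumbler

ROBOT

A 6-joint arm with a two-finger parallel gripper is mounted at the origin on the work surface. World frame = base frame: x ahead of the robot, y to its left, z up, the work surface at z = 0. Lengths are in m, angles in rad, forces in N, time in s.
With the tool pointing down it reaches from about 0.35 to 0.975 m from the base axis. Payload 4.9 kg.
Tool frame: the origin (TCP) lies on the centre line of the jaws, within the pads' length; the fingertips stand 14 mm ahead of it and the grasp point (between the pads) lies 5 mm behind it (manip.nose_length is the distance from the TCP to the fingertips, in m); z points along the fingers, y is the line along which they close (so a half turn about z gives the same grasp; the last joint's range is limited). The gripper opens to 85 mm and grips with 20 to 120 N. Pads are 22 mm wide; open, the fingers measure 114 mm over their backs; the gripper's body (76 mm by 85 mm) begins 54 mm behind the grasp point. The pads swing forward as they close: fully open they stand 13 mm farther back than shut.
Start: joints at [-1.466, 0.053, 1.613, -0, 1.476, -0.119], TCP at [0.139, -0.609, 0.245] pointing down, gripper open.
Joint ranges: [-3.01, 3.01], [-1.01, 2.22], [0.06, 2.58], [-1.02, 4.17], [0.09, 2.62], [-3.14, 3.14]. Speed limits (rad/s): [2.57, 2.57, 3.14, 3.14, 3.14, 3.14].

INTERFACE

Orientations are given as a unit quaternion [w, x, y, z].
In Python, from plant import manip, imaging gives the robot as it stands.
- The arm moves only by the tool play_rows, never from a script. Its argument "commands" is a list of rows, each a list of 6 numbers: the shift along the tool's x, y, z in mm, then the turn, a rotation vector about the tool's x, y, z in degrees. A call has 1 to 5 rows; each row shifts and turns the commanded pose from where the row before left it, along the tool's axes as they then stand; what a row does not reach is not made up. A row lasts 1/12 s, in which the tool goes at most 41.7 mm and 7.16 degrees, less where a joint would pass 70% of its speed; a pose out of reach is approached as far as the arm can. A call is refused whole if a number of a shift passes 41.7 or a number of a turn 7.16, either way. A call with a gripper value outside its range is refused whole. "hand" is the finger opening in mm, from 0 to 85.4, set as the call begins (left out, the last holds). The fingers move at their own pace and stop on an object; the grip force is fixed at half the most. Time passes only in rows, so rows that do not move let the fingers close. It gives the time, the measured TCP pose, the force, the opening and the grip force at its end, in the units of the state.
- manip.state(): the state, without advancing time (a new reading comes with each control period).
- imaging.grab_frame(name): name is "scene" or "side" or "wrist"; returns a dict with "image" (384x512x3 uint8, red, green, blue), "fx", "fy", "cx", "cy" (pixels), "R" (3x3) and "t" (3): a world point X has camera coordinates R X + t; the wrist camera has in their place "mount" (4x4, takes a point from camera to tool coordinates, whose origin is the TCP and whose axes are the flange's). Camera axes: x right, y down, z forward; pixel columns grow to the right and rows downward; lengths in m; the calibration is good to about 2 mm. A picture is of the moment at which its call begins: read the wrist's pose just before it. There is no depth.
- manip.job_done(): hands the job in; it is judged then, once.
The state is a dict: "time": time; "joint_pos": joint angles; "joint_vel": joint speeds; "joint_efforts": joint torques, N m; "tool_pos": TCP position; "tool_rot": TCP orientation; "contact_force": force on the tool from outside, world axes, zero at the start; "ft_torque": the same for the moment, N m; "gripper_width": opening from 0.0 (shut) to 1.0 (fully open); "grasp_force": force on a finger pad.
Only numpy, scipy, OpenCV 4.12 (cv2) and the standard library are available. Lean on these libraries where they do the work, as an engineer would, in place of code of your own. Each camera call takes 0.05 s, during which the arm holds its last target. There are 200 camera calls.

TASK

Put the washed steel coffee maker back together, ready for the next cup: stand the white tumbler without a handle upright in the middle of the cork coaster, then sit the flanged filter pot on the tumbler, then lay the press down in the pot with its knob up, and last put the domed lid on the pot so that it sits level. Let go of each piece before you fetch the next, lower it into place rather than letting it drop, and leave the mug, jar, spoon holder and soap case as they stand.

Things in the scene. Friction and masses are not known exactly. Their poses are not given: they have to be found in the camera images.
- coaster: Round flat cork coaster, 100 mm across and 6 mm thick, lying fixed on the worktop. Origin: centre of its underside; z up. The stack is built on it.
- tumbler: White ceramic tumbler without a handle, upright, open at the top, 220 g. 80 mm high, 66 mm wide outside at the rim, narrowing to 59 at the foot; wall 4, mouth 58 mm wide inside. Origin: centre of its underside; z up out of the mouth. Grip it across the outside near the rim.
- brewer: Steel filter pot, 58 mm high, 110 g. Heights above its origin (centre of underside, z up): boss 47 mm wide (foot tapered to 42) 0-7, enters the tumbler's mouth; round flange 92 mm wide 7-10, rests on the tumbler's rim; open chamber 64 mm wide outside, 58 inside, 10-58, inner floor at 13. Grip across the chamber, above the flange. Seated: origin 73 mm above the tumbler's.
- press: Steel coffee press, 50 g, standing on its perforated disc (48 mm wide, 4 thick); thin 7 mm stem up its middle and a round knob 14 mm wide from height 38 to 54 (the top). Origin: centre of the disc's underside; z up. Grip it by the knob. Seated in the pot: origin 13 mm above the pot's, knob top 9 mm above the pot's rim.
- lid: Steel lid, 60 g, 80 mm wide, 40 high, standing on its skirt: hollow dome 52 mm wide, its top at height 24, and a round knob 14 mm wide at 24-40. Skirt 74 mm wide inside, 6 deep, hangs outside the pot's rim; the shoulder at height 6 rests on the rim; the dome clears the press's knob. Origin: centre of the skirt's lower edge; z up. Grip by the knob. Seated: origin 52 mm above the pot's.
- mug: White ceramic mug with a handle, 80 mm across and 88 mm high, the handle reaching out to its +y, to about 77 mm from the axis. Not part of the job. Origin: centre of its underside.
- jar: Closed brown glass jar with a steel cap, 62 mm across and 80 mm high. Not part of the job. Origin: centre of its underside.
- spoon_cup: Steel spoon holder cup, 84 mm across and 115 mm high, with spoons and a fork standing in it up to about 200 mm high, on the left. Not part of the job. Origin: centre of its underside.
- soap_case: Closed yellow plastic soap case with a flip-top lid, 89 (x, over hinge and thumb tab) by 110 by 40 mm, beside the spoon holder. Not part of the job. Origin: centre of its underside.
Mind the look-alikes: they are no part of the job. What is shaped like the tumbler but pink or red is not meant. Leave any blue look-alike of the brewer alone.

How it is judged:
By the outcome, as a careful person would: the job done as asked, in the order asked, and still so for the second after the job is handed in, with the robot touching nothing.
It also fails if it takes over 120 s, if anything falls off the work surface, if the arm or the gripper's body presses on something with over 40 N, if the wrist force passes 120 N, or if a joint passes its speed limit or range.

## Working session

There is one attempt and no reset: what is moved stays moved. The work goes in short steps, Python scripts to look and compute and a tool call to move; the robot and the scene stay as the last step left them, time stands still between calls to the robot, and variables do not carry over. Pictures are saved under pics/ and viewed, at most 14 in all, crops included, and the job is handed in when it is done.

Besides the shell and the picture viewer there is one more tool, called after "Call:" as name(argument=value, ...), one argument or row to a line, values as JSON. play_rows: Moves the arm, as the interface text tells. Its arguments: {"type":"object","properties":{"commands":{"type":"array","items":{"type":"array","items":{"type":"number"}}},"hand":{"type":"number"}},"required":["commands"]}

```bash
mkdir -p pics; ls; python3 - <<'E'
from plant import manip, imaging
import cv2
print(manip.state())
for n in("scene","side"):
    f=imaging.grab_frame(n); print(n,{k:v for k,v in f.items() if k!="image"})
    cv2.imwrite(f"pics/{n}0.png",cv2.resize(f["image"][:,:,::-1],(800,600),interpolation=cv2.INTER_CUBIC))
    cv2.imwrite(f"pics/{n}0raw.png",f["image"][:,:,::-1])
E
```

```text
pics
{'time': 0.0, 'joint_pos': array([-1.46598472e+00,  5.33570944e-02,  1.61431886e+00,  1.26097489e-05,
        1.47600403e+00, -1.18984656e-01]), 'joint_vel': array([-0.00026085,  0.00148658, -0.00166614,  0.00081745, -0.00025118,
       -0.00146971]), 'joint_efforts': array([-4.08384412e-04, -3.93682337e+01, -3.70180070e+01, -9.47489843e-05,
        6.95703246e-03, -3.24923597e-06]), 'tool_pos': array([ 0.13865724, -0.60880433,  0.244048  ]), 'tool_rot': array([-1.04359306e-03,  9.93745460e-01,  1.11664099e-01,  1.36716747e-05]), 'contact_force': array([-0.68719425,  1.25704963,  0.28995941]), 'ft_torque': array([0.00889808, 0.0382942 , 0.03477909]), 'grasp_force': 0.0, 'gripper_width': 1.0016061923096031}
scene {'fx': 390.7995123506559, 'fy': 390.7995123506559, 'cx': 248.4725570871881, 'cy': 190.62641750723108, 'R': array([[-0.79736794,  0.60328599, -0.01582367],
       [ 0.41821587,  0.53347596, -0.73518629],
       [-0.43508604, -0.59283169, -0.6776804 ]]), 't': array([ 0.37565602, -0.18432802,  1.52155992])}
side {'fx': 401.2393135435124, 'fy': 401.2393135435124, 'cx': 249.70624066569948, 'cy': 187.89025512501038, 'R': array([[ 0.95272389, -0.30334239,  0.01733764],
       [-0.17001468, -0.57952832, -0.79702066],
       [ 0.2518178 ,  0.75639296, -0.60370314]]), 't': array([-0.47564723,  0.13372228,  0.88120663])}
```

View pics/scene0.png

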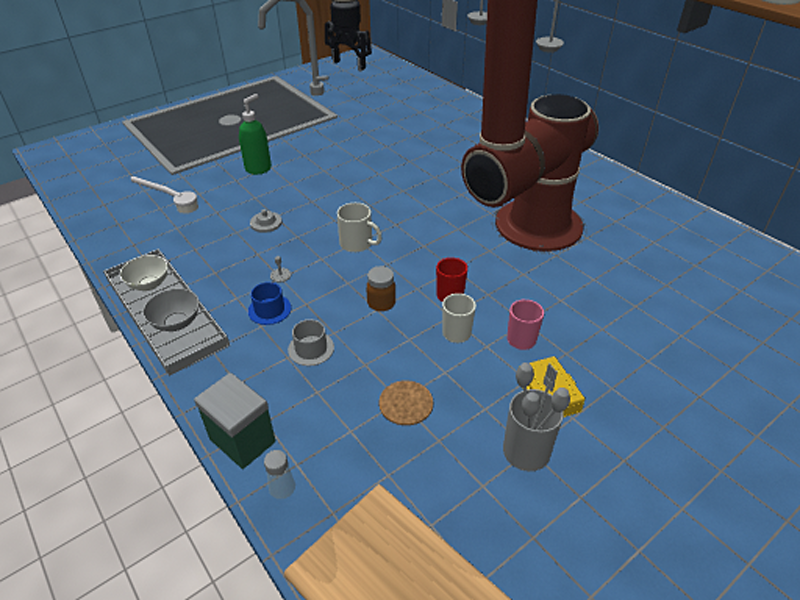

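View pics/side0.png

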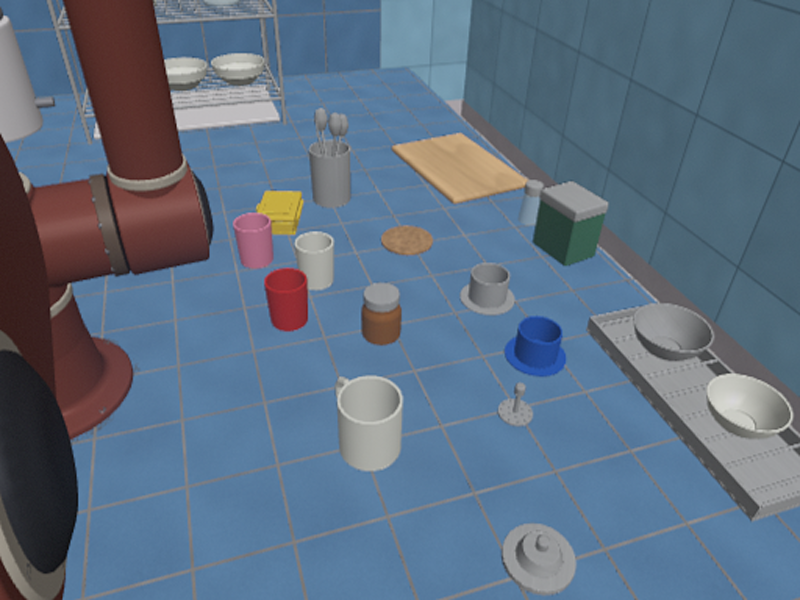

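The scene shows the white handle-less tumbler at (458,318). Its look-alikes are red (452,280) and pink (525,323). The steel flanged pot is at (310,340), with the blue look-alike at (268,300). The press is at (281,268), the lid at (266,220) and the coaster at (406,402). The white tumbler and the grey steel pot fit the description by colour. I'll confirm with enlarged crops.

```bash
python3 - <<'E'
import cv2
a=cv2.imread("pics/scene0raw.png")[125:275,150:350]; cv2.imwrite("pics/sc1.png",cv2.resize(a,None,fx=4,fy=4,interpolation=cv2.INTER_CUBIC))
a=cv2.imread("pics/side0raw.png")[135:384,140:400]; cv2.imwrite("pics/si1.png",cv2.resize(a,None,fx=2.4,fy=2.4,interpolation=cv2.INTER_CUBIC))
E
```

```text
(no output)
```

View pics/sc1.png

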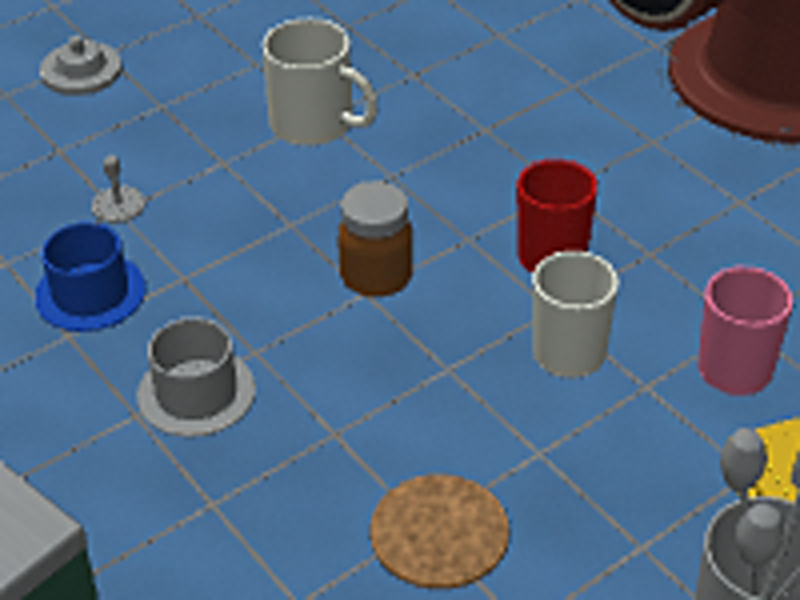

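View pics/si1.png

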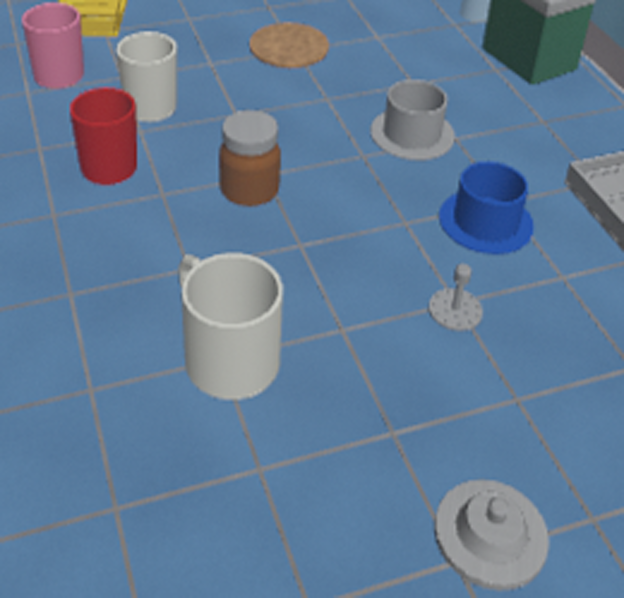

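Crops confirm the white tumbler (scene crop rim centre 575,278) and the steel pot (192,346). Red and pink stand behind and right of the tumbler, and blue is left of the pot. Next I triangulate.

```bash
cat > h.py <<'E'
import numpy as np
CAL={'scene':(390.7995123506559,248.4725570871881,190.62641750723108,np.array([[-0.79736794,0.60328599,-0.01582367],[0.41821587,0.53347596,-0.73518629],[-0.43508604,-0.59283169,-0.6776804]]),np.array([0.37565602,-0.18432802,1.52155992])),
'side':(401.2393135435124,249.70624066569948,187.89025512501038,np.array([[0.95272389,-0.30334239,0.01733764],[-0.17001468,-0.57952832,-0.79702066],[0.2518178,0.75639296,-0.60370314]]),np.array([-0.47564723,0.13372228,0.88120663]))}
def ray(c,u,v):
    f,cx,cy,R,t=CAL[c]; return -R.T@t, R.T@np.array([(u-cx)/f,(v-cy)/f,1])
def atz(c,u,v,z):
    o,d=ray(c,u,v); return o+d*(z-o[2])/d[2]
E
python3 - <<'E'
from h import *
S=lambda x,y:('scene',(x+.5)/4-.5+150,(y+.5)/4-.5+125)
D=lambda x,y:('side',(x+.5)/2.4-.5+140,(y+.5)/2.4-.5+135)
for n,s,d,z in [('tumbler',S(575,278),D(148,51),.08),('brewer',S(192,346),D(416,98),.058),('coaster',S(440,528),D(289,44),.006),
 ('lidknob',S(78,45),D(497,512),.032),('pressdisc',S(119,202),D(456,308),.004),('pressknob',S(112,163),D(463,271),.046),
 ('mug',S(307,43),D(233,305),.088),('jar',S(375,204),D(250,132),.08),('red',S(557,187),D(105,113),.08),('pink',S(748,296),D(53,27),.08),('blue',S(84,251),D(492,184),.058)]:
    a,b=atz(*s,z),atz(*d,z); m=(a+b)/2; print(n,a.round(4)[:2],b.round(4)[:2],m.round(4)[:2],'r',round(np.hypot(*m[:2]),3))
E
```

```text
tumbler [0.4124 0.1526] [0.4114 0.1436] [0.4119 0.1481] r 0.438
brewer [0.6732 0.0138] [0.6702 0.0086] [0.6717 0.0112] r 0.672
coaster [0.6064 0.2318] [0.6036 0.2253] [0.605  0.2285] r 0.647
lidknob [ 0.5338 -0.4284] [ 0.5317 -0.4307] [ 0.5327 -0.4296] r 0.684
pressdisc [ 0.6068 -0.228 ] [ 0.6056 -0.2296] [ 0.6062 -0.2288] r 0.648
pressknob [ 0.6055 -0.231 ] [ 0.6079 -0.2256] [ 0.6067 -0.2283] r 0.648
mug [ 0.4008 -0.2238] [ 0.3952 -0.2427] [ 0.398  -0.2332] r 0.461
jar [ 0.4809 -0.0123] [ 0.4753 -0.026 ] [ 0.4781 -0.0192] r 0.478
red [0.3512 0.0625] [0.3466 0.0441] [0.3489 0.0533] r 0.353
pink [0.3232 0.2477] [0.3198 0.2219] [0.3215 0.2348] r 0.398
blue [ 0.6856 -0.1317] [ 0.6799 -0.1405] [ 0.6827 -0.1361] r 0.696
```

```bash
cat >> h.py <<'E'
import cv2
from scipy.spatial.transform import Rotation as Ro
from plant import manip, imaging
def pose():
    s=manip.state(); q=s['tool_rot']; return s['tool_pos'],Ro.from_quat([*q[1:],q[0]]).as_matrix(),s
def to(*p):
    "tool-axis shift in mm from the present TCP to p"
    t,R,_=pose(); return (R.T@(np.array(p)-t)*1000).round(1)
def wrist(name):
    t,R,_=pose(); f=imaging.grab_frame('wrist'); M=np.array(f['mount'])
    Rc=R@M[:3,:3]; o=t+R@M[:3,3]
    np.savez('pics/'+name,o=o,Rc=Rc,k=[f['fx'],f['fy'],f['cx'],f['cy']],im=f['image'])
    return f
def wz(name,u,v,z):
    "world point at height z of wrist-image pixel u,v (raw)"
    a=np.load('pics/'+name+'.npz'); fx,fy,cx,cy=a['k']; d=a['Rc']@np.array([(u-cx)/fx,(v-cy)/fy,1]); o=a['o']; return o+d*(z-o[2])/d[2]
def proj(name,P):
    a=np.load('pics/'+name+'.npz'); fx,fy,cx,cy=a['k']; c=a['Rc'].T@(np.asarray(P)-a['o']).T; return np.stack([fx*c[0]/c[2]+cx,fy*c[1]/c[2]+cy],-1)
E
python3 - <<'E'
from h import *
f=wrist('w0'); print(f['mount'],f['fx'],f['cx'],f['cy'])
print(to(.533,-.430,.30), atz('scene',530/1.5625,395/1.5625,.115))
E
```

```text
[[ 5.88453240e-04 -9.55147714e-01 -2.96129190e-01  7.61520527e-02]
 [ 9.99999453e-01  8.18008289e-04 -6.51289491e-04 -3.79030773e-04]
 [ 8.64313801e-04 -2.96128645e-01  9.55147674e-01 -1.28191851e-01]
 [ 0.00000000e+00  0.00000000e+00  0.00000000e+00  1.00000000e+00]] 281.92405532084416 254.2374247403493 188.66176776995061
[424.2 -87.1 -55.4] [0.49312199 0.41125243 0.115     ]
```

Call:
play_rows(
  commands=[
    [40,-8,-1],
    [40,-8,-1],
    [40,-8,-1],
    [40,-8,-1],
    [40,-8,-1],
  ],
)

```text
schema error: expected 6 numbers
```

Call:
play_rows(
  commands=[
    [40,-8,-1],
    [40,-8,-1],
    [40,-8,-1],
    [40,-8,-1],
    [40,-8,-1],
  ],
)

```text
schema error: expected 6 numbers
```

Call:
play_rows(
  commands=[
    [40,-8,-1,0,0,0],
    [40,-8,-1,0,0,0],
    [40,-8,-1,0,0,0],
    [40,-8,-1,0,0,0],
    [40,-8,-1,0,0,0],
  ],
)

```text
time: 0.57
tool_pos: [0.3262, -0.5248, 0.25]
tool_rot: [-0.0, 0.994, 0.111, -0.0]
contact_force: [0.4, -0.4, -0.6]
gripper_width: 0.997
grasp_force: 0.0
```

Call:
play_rows(
  commands=[
    [40,-8,-1,0,0,0],
    [40,-8,-1,0,0,0],
    [40,-8,-1,0,0,0],
    [40,-8,-1,0,0,0],
    [20,-8,-1,0,0,0],
  ],
)

```text
time: 0.98
tool_pos: [0.4949, -0.4447, 0.2548]
tool_rot: [-0.0, 0.994, 0.113, 0.0]
contact_force: [-0.0, -0.5, -0.3]
gripper_width: 1.002
grasp_force: 0.0
```

```bash
python3 - <<'E'
from h import *
import time
wrist('w1'); print(proj('w1',[[.533,-.43,.04],[.606,-.229,.05]]), to(.60,-.23,.26))
E
```

```text
[[250.10258851 132.63589036]
 [ 77.85643444  20.63564306]] [ 149.1 -183.9   -4.3]
```

Call:
play_rows(
  commands=[
    [28,-29,0,0,0,0],
    [28,-29,0,0,0,0],
    [28,-29,0,0,0,0],
    [28,-29,0,0,0,0],
    [28,-29,0,0,0,0],
  ],
)

```text
time: 1.45
tool_pos: [0.5961, -0.273, 0.2549]
tool_rot: [-0.0, 0.994, 0.111, -0.0]
contact_force: [0.9, -0.7, 0.1]
gripper_width: 1.001
grasp_force: 0.0
```

Call:
play_rows(
  commands=[
    [6,-40,0,0,0,0],
    [6,-40,0,0,0,0],
    [0,0,0,0,0,0],
  ],
)

```text
time: 1.7
tool_pos: [0.5895, -0.1878, 0.2547]
tool_rot: [-0.002, 0.993, 0.115, -0.0]
contact_force: [-0.3, 0.3, -0.3]
gripper_width: 1.001
grasp_force: 0.0
```

```bash
python3 - <<'E'
from h import *
wrist('w2'); print(proj('w2',[[.672,.011,.058],[.606,-.229,.05]]), to(.63,.011,.26))
E
```

```text
[[ 89.24875664  51.7410634 ]
 [291.90263056 161.78216548]] [  85.1 -187.4   -5. ]
```

Call:
play_rows(
  commands=[
    [16,-38,0,0,0,0],
    [16,-38,0,0,0,0],
    [16,-38,0,0,0,0],
    [16,-38,0,0,0,0],
    [16,-38,0,0,0,0],
  ],
)

```text
time: 2.17
tool_pos: [0.6258, 0.0093, 0.2552]
tool_rot: [0.0, 0.994, 0.111, 0.0]
contact_force: [0.9, -0.5, 0.7]
gripper_width: 1.004
grasp_force: 0.0
```

```bash
python3 - <<'E'
from h import *
wrist('w3'); print(proj('w3',[[.672,.011,.058]]),pose()[0])
E
```

```text
[[262.22793211 129.63630797]] [0.62639617 0.01651932 0.25515087]
```

Call:
play_rows(
  commands=[
    [0,-40,0,0,0,0],
    [0,-40,0,0,0,0],
    [0,-40,0,0,0,0],
    [0,-40,0,0,0,0],
    [0,-20,0,0,0,0],
  ],
)

```text
time: 2.63
tool_pos: [0.585, 0.1868, 0.2551]
tool_rot: [-0.0, 0.994, 0.112, -0.0]
contact_force: [-1.1, 0.3, -0.8]
gripper_width: 0.996
grasp_force: 0.0
```

```bash
python3 - <<'E'
from h import *
wrist('w4'); print(proj('w4',[[.605,.2285,.006]]),pose()[0],to(.405,.148,.25))
E
```

```text
[[227.67656826 138.49548025]] [0.58448151 0.18869776 0.2550812 ] [-184.    -0.8    5.1]
```

Call:
play_rows(
  commands=[
    [-40,-2,0,0,0,0],
    [-40,-2,0,0,0,0],
    [-40,-2,0,0,0,0],
    [-40,-2,0,0,0,0],
    [-40,-2,0,0,0,0],
  ],
)

```text
time: 3.1
tool_pos: [0.3872, 0.1485, 0.2547]
tool_rot: [0.0, 0.994, 0.111, -0.0]
contact_force: [-0.5, -0.6, 1.6]
gripper_width: 1.0
grasp_force: 0.0
```

```bash
python3 - <<'E'
from h import *
wrist('w5'); print(proj('w5',[[.412,.148,.08]]),pose()[0],to(.412,.148,.25))
E
```

```text
[[260.20789747 151.56899284]] [0.38084982 0.14779307 0.25373123] [30.4  6.7  3.6]
```

```bash
cat > mont.py <<'E'
from h import *
L=[('w5',[.412,.148,.08]),('w4',[.605,.2285,.006]),('w3',[.672,.011,.058]),('w2',[.606,-.229,.046]),('w1',[.533,-.43,.04])]
out=np.zeros((600,798,3),np.uint8)
for i,(n,p) in enumerate(L):
    im=np.load(f'pics/{n}.npz')['im'][:,:,::-1]; u,v=proj(n,[p])[0]; x0,y0=max(0,int(u)-53),max(0,int(v)-60)
    c=im[y0:y0+120,x0:x0+106]; c=cv2.resize(c,None,fx=2.5,fy=2.5,interpolation=cv2.INTER_CUBIC)
    r,q=divmod(i,3); out[r*300:r*300+c.shape[0],q*266:q*266+c.shape[1]]=c; print(n,x0,y0)
cv2.imwrite('pics/m1.png',out)
E
python3 mont.py
```

```text
w5 207 91
w4 174 78
w3 209 69
w2 238 101
w1 197 72
```

View pics/m1.png

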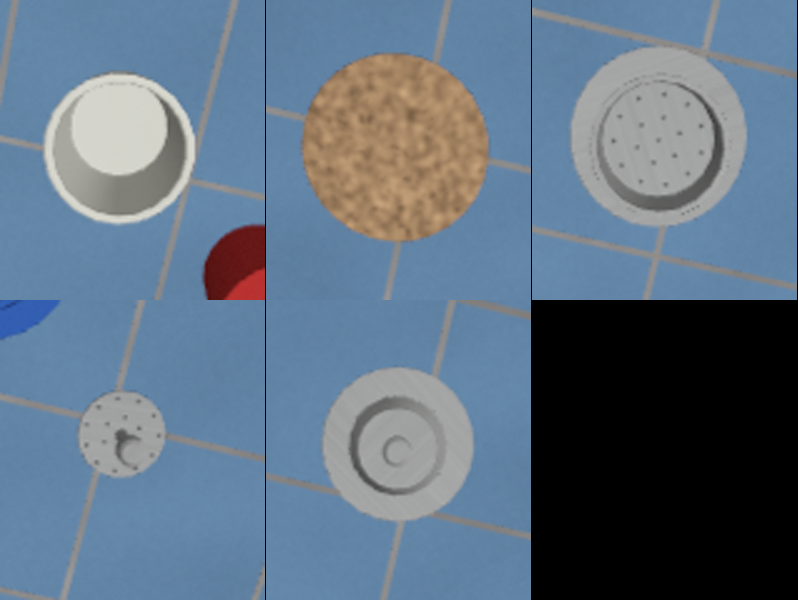

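The montage shows:
- Tumbler rim centred at (119,148) in its cell.
- Coaster centred at (130,147).
- Pot flange centred at (127,136).
- Press disc centred at (121,134), with its knob at (130,150).
- Lid skirt centred at (132,144), with its knob at (131,151).

```bash
python3 - <<'E'
from h import *
g=lambda n,x0,y0,x,y,z:print(n,wz(n,(x+.5)/2.5-.5+x0,(y+.5)/2.5-.5+y0,z).round(4))
g('w5',207,91,119.5,148,.08);g('w4',174,78,129.5,147.5,.006);g('w3',209,69,127,136.5,.010);g('w3',209,69,128.5,145,.058)
g('w2',238,101,121.5,134,.004);g('w2',238,101,130,150,.054);g('w1',197,72,132.5,144,.005);g('w1',197,72,131,151,.04)
E
```

```text
w5 [0.4124 0.1544 0.08  ]
w4 [0.6067 0.2318 0.006 ]
w3 [0.6749 0.014  0.01  ]
w3 [0.6746 0.0141 0.058 ]
w2 [ 0.6062 -0.2269  0.004 ]
w2 [ 0.6074 -0.2254  0.054 ]
w1 [ 0.5334 -0.4288  0.005 ]
w1 [ 0.5333 -0.4287  0.04  ]
```

```bash
python3 -c "
from h import *
print(to(.4124,.1542,.055),pose()[2]['joint_pos'].round(2))"
```

```text
[ 33.    0.7 198.6] [ 0.19 -0.51  2.07 -0.    1.58  1.54]
```

Call:
play_rows(
  commands=[
    [33,0.7,0,0,0,0],
    [0,0,40,0,0,0],
    [0,0,40,0,0,0],
    [0,0,20,0,0,0],
    [0,0,0,0,0,0],
  ],
)

```text
time: 3.57
tool_pos: [0.4175, 0.1547, 0.1493]
tool_rot: [0.001, 0.994, 0.111, -0.005]
contact_force: [-0.9, 0.7, -0.8]
gripper_width: 0.999
grasp_force: 0.0
```

```bash
python3 - <<'E'
from h import *
f=wrist('w6'); print(proj('w6',[[.4124,.1542,.08]]),pose()[0],to(.4124,.1542,.055))
cv2.imwrite('pics/w6.png',f['image'][:,:,::-1])
E
```

```text
[[254.00234685 213.0286087 ]] [0.41932092 0.15518654 0.15258952] [-6.4 -0.6 97.6]
```

View pics/w6.png

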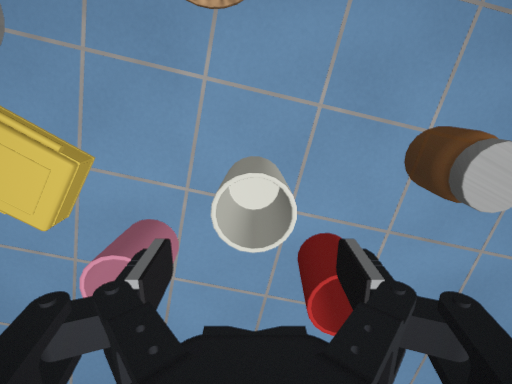

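Tumbler rim centred at (254,210), predicted (254,213). That agrees within 2 mm, so I descend.

Call:
play_rows(
  commands=[
    [-5,-0.5,30,0,0,0],
    [0,0,35,0,0,0],
    [0,0,25,0,0,0],
    [0,0,7,0,0,0],
    [0,0,0,0,0,0],
  ],
)

```text
time: 4.03
tool_pos: [0.4158, 0.1555, 0.0582]
tool_rot: [0.0, 0.994, 0.111, -0.001]
contact_force: [0.7, -0.3, -0.5]
gripper_width: 1.0
grasp_force: 0.0
```

Call:
play_rows(
  commands=[
    [0,0,0,0,0,0],
    [0,0,0,0,0,0],
    [0,0,0,0,0,0],
    [0,0,0,0,0,0],
    [0,0,0,0,0,0],
  ],
  hand=55,
)

```text
time: 4.45
tool_pos: [0.4186, 0.1563, 0.062]
tool_rot: [0.0, 0.994, 0.112, 0.003]
contact_force: [-0.6, -1.5, 7.4]
gripper_width: 0.759
grasp_force: 66.4
```

Call:
play_rows(
  commands=[
    [0,0,0,0,0,0],
    [0,0,0,0,0,0],
    [0,0,0,0,0,0],
    [0,0,0,0,0,0],
    [0,0,0,0,0,0],
  ],
)

```text
time: 4.87
tool_pos: [0.4186, 0.1563, 0.062]
tool_rot: [0.0, 0.994, 0.112, 0.003]
contact_force: [-0.9, -2.2, 6.7]
gripper_width: 0.754
grasp_force: 66.4
```

Call:
play_rows(
  commands=[
    [0,0,-15,0,0,0],
    [0,0,-30,0,0,0],
    [0,0,-20,0,0,0],
    [0,0,0,0,0,0],
    [0,0,0,0,0,0],
  ],
)

```text
time: 5.28
tool_pos: [0.4171, 0.1563, 0.1253]
tool_rot: [-0.0, 0.994, 0.112, 0.002]
contact_force: [-0.3, -0.5, -2.5]
gripper_width: 0.755
grasp_force: 67.4
```

```bash
python3 - <<'E'
from h import *
f=wrist('w7'); s=pose(); print(s[0],s[2]['gripper_width'],s[2]['contact_force'],to(.6066,.232,.13))
cv2.imwrite('pics/w7.png',cv2.resize(f['image'][170:330,150:360,::-1],None,fx=3.5,fy=3.5,interpolation=cv2.INTER_CUBIC))
E
```

```text
[0.41578582 0.15599611 0.12336869] 0.7575930841365176 [-0.88896477  0.32969472 -3.81606545] [202.9 -31.8  -6.5]
```

View pics/w7.png

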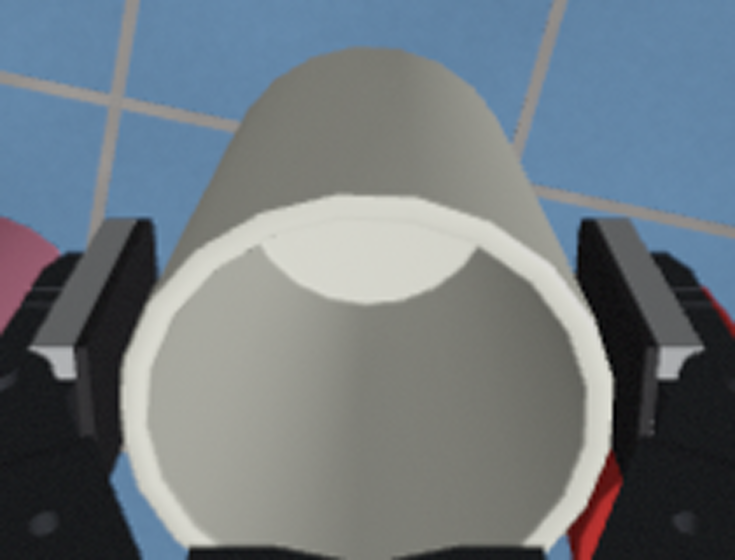

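```bash
python3 - <<'E'
from h import *
f=imaging.grab_frame('wrist'); M=np.array(f['mount']); fx,cx,cy=f['fx'],f['cx'],f['cy']
th=np.linspace(0,2*np.pi,720)
for x0 in (-.009,-.006,-.003,0.,.003):
  for z in (-.022,-.018,-.014):
    P=np.stack([x0+.033*np.cos(th),.033*np.sin(th),0*th+z,0*th+1]); c=np.linalg.inv(M)@P; u=fx*c[0]/c[2]+cx; v=fx*c[1]/c[2]+cy
    i=u.argmin(); print(x0,z,u.min().round(1),u.max().round(1),v.min().round(1),v[i].round(1))
E
```

```text
-0.009 -0.022 181.5 328.9 233.0 294.9
-0.009 -0.018 183.7 326.7 228.8 289.2
-0.009 -0.014 185.7 324.6 224.9 284.3
-0.006 -0.022 181.0 329.4 226.3 289.2
-0.006 -0.018 183.2 327.2 222.4 283.6
-0.006 -0.014 185.2 325.1 218.6 278.9
-0.003 -0.022 180.5 330.0 219.6 283.4
-0.003 -0.018 182.7 327.7 215.8 278.0
-0.003 -0.014 184.8 325.6 212.2 272.8
0.0 -0.022 180.0 330.5 212.8 277.5
0.0 -0.018 182.2 328.2 209.2 272.2
0.0 -0.014 184.3 326.1 205.8 267.2
0.003 -0.022 179.4 331.1 205.8 271.6
0.003 -0.018 181.7 328.7 202.4 266.4
0.003 -0.014 183.8 326.6 199.2 261.6
```

```bash
python3 -c "
from h import *
print(pose()[0],to(.6134,.2336,.12))"
```

```text
[0.41498101 0.15582853 0.12221483] [210.7 -31.8   1.9]
```

Call:
play_rows(
  commands=[
    [30,-4,0,0,0,0],
    [40,-6,0,0,0,0],
    [40,-6,0,0,0,0],
    [40,-6,0,0,0,0],
    [35,-6,0,0,0,0],
  ],
)

```text
time: 5.8
tool_pos: [0.5907, 0.2247, 0.1202]
tool_rot: [0.0, 0.994, 0.112, -0.002]
contact_force: [0.1, -0.4, -1.4]
gripper_width: 0.758
grasp_force: 67.4
```

Call:
play_rows(
  commands=[
    [25,-4,0,0,0,0],
    [0,0,0,0,0,0],
    [0,0,0,0,0,0],
    [0,0,0,0,0,0],
    [0,0,0,0,0,0],
  ],
)

```text
time: 6.22
tool_pos: [0.6116, 0.2333, 0.1218]
tool_rot: [0.0, 0.994, 0.112, -0.002]
contact_force: [-0.3, -0.2, -2.6]
gripper_width: 0.755
grasp_force: 67.4
```

```bash
python3 - <<'E'
from h import *
print(pose()[0],to(.6134,.2336,.07))
f=wrist('w8'); g=imaging.grab_frame('scene')
cv2.imwrite('pics/a1.png',np.hstack([cv2.resize(f['image'][130:330,160:350,::-1],(399,420),interpolation=cv2.INTER_CUBIC),cv2.resize(g['image'][170:300,190:310,::-1],(388,420),interpolation=cv2.INTER_CUBIC)]))
E
```

```text
[0.61163429 0.23326797 0.12177557] [ 2.   0.1 51.8]
```

View pics/a1.png

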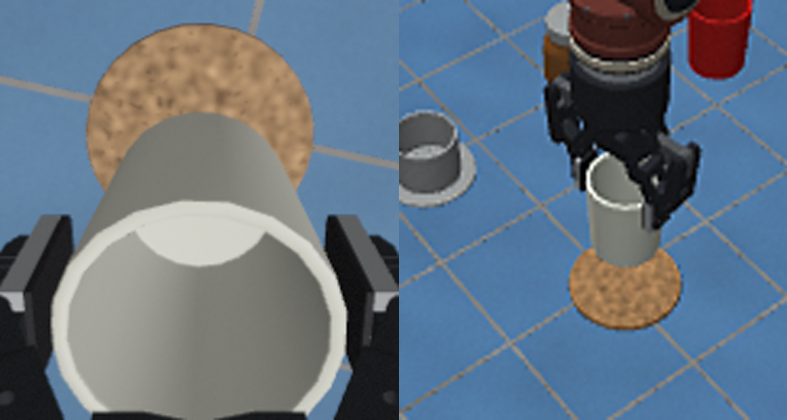

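The tumbler hangs upright over the coaster (rim near (200,310) in the left panel, coaster centre (200,130) behind its foot). I lower it, watching the force.

Call:
play_rows(
  commands=[
    [1.5,0,15,0,0,0],
    [0,0,15,0,0,0],
    [0,0,13,0,0,0],
    [0,0,0,0,0,0],
    [0,0,0,0,0,0],
  ],
)

```text
time: 6.73
tool_pos: [0.6131, 0.2336, 0.0775]
tool_rot: [0.0, 0.994, 0.112, -0.002]
contact_force: [-0.1, -0.1, -2.2]
gripper_width: 0.757
grasp_force: 67.4
```

Call:
play_rows(
  commands=[
    [0,0,2,0,0,0],
    [0,0,2,0,0,0],
    [0,0,2,0,0,0],
    [0,0,2,0,0,0],
    [0,0,0,0,0,0],
  ],
)

```text
time: 7.15
tool_pos: [0.6148, 0.2341, 0.0721]
tool_rot: [0.0, 0.994, 0.112, -0.0]
contact_force: [-0.1, -0.5, -3.6]
gripper_width: 0.755
grasp_force: 67.4
```

Call:
play_rows(
  commands=[
    [0,0,1,0,0,0],
    [0,0,1,0,0,0],
    [0,0,0,0,0,0],
    [0,0,0,0,0,0],
  ],
)

```text
time: 7.48
tool_pos: [0.6149, 0.2341, 0.0703]
tool_rot: [0.0, 0.994, 0.112, 0.0]
contact_force: [-0.7, 0.2, -1.8]
gripper_width: 0.756
grasp_force: 67.4
```

Call:
play_rows(
  commands=[
    [0,0,1,0,0,0],
    [0,0,1,0,0,0],
    [0,0,0,0,0,0],
    [0,0,0,0,0,0],
  ],
)

```text
time: 7.82
tool_pos: [0.6149, 0.2341, 0.0683]
tool_rot: [0.0, 0.994, 0.112, -0.0]
contact_force: [0.2, -0.4, -2.6]
gripper_width: 0.757
grasp_force: 67.5
```

Call:
play_rows(
  commands=[
    [0,0,1,0,0,0],
    [0,0,0,0,0,0],
    [0,0,0,0,0,0],
  ],
)

```text
time: 8.07
tool_pos: [0.6152, 0.2342, 0.0681]
tool_rot: [-0.0, 0.994, 0.112, 0.0]
contact_force: [-1.7, -0.6, 1.6]
gripper_width: 0.756
grasp_force: 67.7
```

Call:
play_rows(
  commands=[
    [0,0,0,0,0,0],
    [0,0,0,0,0,0],
    [0,0,0,0,0,0],
    [0,0,0,0,0,0],
    [0,0,0,0,0,0],
  ],
  hand=85,
)

```text
time: 8.48
tool_pos: [0.6149, 0.2341, 0.0673]
tool_rot: [0.0, 0.994, 0.112, 0.0]
contact_force: [0.2, -0.4, -0.7]
gripper_width: 0.999
grasp_force: 0.0
```

Call:
play_rows(
  commands=[
    [0,0,-15,0,0,0],
    [0,0,-30,0,0,0],
    [0,0,-40,0,0,0],
    [0,0,-40,0,0,0],
    [-10,0,-35,0,0,0],
  ],
)

```text
time: 8.9
tool_pos: [0.6063, 0.2321, 0.2315]
tool_rot: [-0.0, 0.994, 0.112, 0.002]
contact_force: [0.8, -0.1, 1.2]
gripper_width: 0.998
grasp_force: 0.0
```

Call:
play_rows(
  commands=[
    [-20,0,-20,0,0,0],
    [0,0,0,0,0,0],
    [0,0,0,0,0,0],
    [0,0,0,0,0,0],
  ],
)

```text
time: 9.23
tool_pos: [0.5853, 0.2274, 0.2468]
tool_rot: [0.0, 0.994, 0.112, -0.0]
contact_force: [0.2, -0.0, -0.4]
gripper_width: 0.996
grasp_force: 0.0
```

```bash
python3 - <<'E'
from h import *
print(pose()[0],to(.6745,.014,.2))
f=wrist('w9'); c=proj('w9',[[.6066,.232,.006],[.6066,.232,.086]]);print(c)
x0,y0=int(c[0,0])-60,int(c[0,1])-60; print(x0,y0); y0=max(y0,0)
a=f['image'][y0:y0+130,x0:x0+120,::-1]; cv2.imwrite('pics/w9.png',cv2.resize(a,None,fx=4.5,fy=4.5,interpolation=cv2.INTER_CUBIC))
E
```

```text
[0.58534062 0.22738052 0.24676937] [ 39.6 227.8  46.8]
[[254.89949874 144.7034322 ]
 [255.01103348 156.12231815]]
194 84
```

View pics/w9.png

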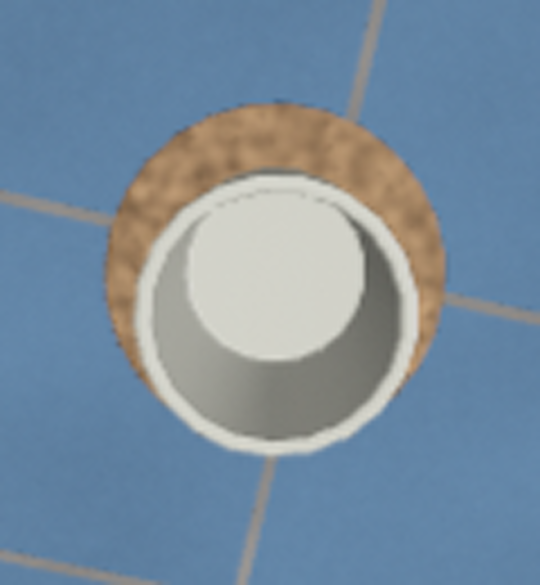

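Tumbler rim centred at (278,314) in the crop, coaster centre about (276,274). I compute the offset.

```bash
python3 - <<'E'
from h import *
r=lambda x,y:((x+.5)/4.5-.5+194,(y+.5)/4.5-.5+84)
print(wz('w9',*r(277.5,313.5),.086),wz('w9',*r(276,102),.006),wz('w9',*r(106,272),.006),wz('w9',*r(446,272),.006))
print(wz('w9',*r(275.5,190),.010),wz('w9',*r(275.5,362),.010))
f=imaging.grab_frame('scene')['image']; hsv=cv2.cvtColor(f,cv2.COLOR_RGB2HSV)
np.savez('pics/s9',im=f)
c=f[170:290,200:320,::-1]; cv2.imwrite('pics/s9.png',cv2.resize(c,None,fx=5,fy=5,interpolation=cv2.INTER_CUBIC))
E
```

```text
[0.60955636 0.23239473 0.086     ] [0.65360743 0.24270681 0.006     ] [0.59644986 0.28023792 0.006     ] [0.61842155 0.1840352  0.006     ]
[0.63044415 0.2375523  0.01      ] [0.58229229 0.22652902 0.01      ]
```

View pics/s9.png

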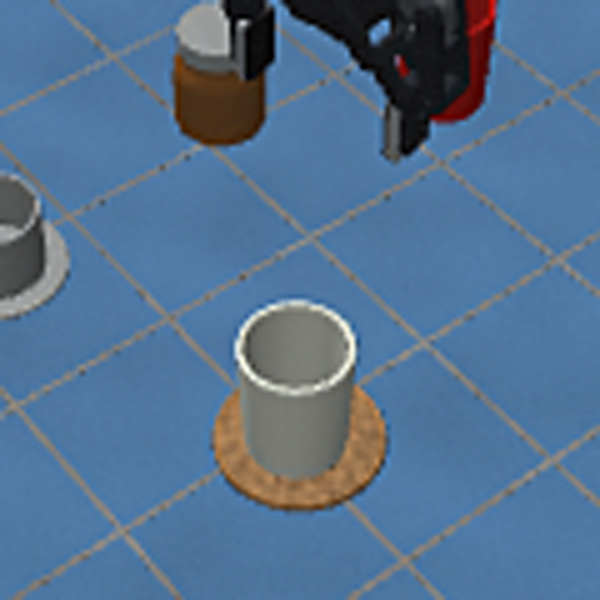

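The scene crop shows the tumbler standing on the coaster, rim (297,347), coaster about (300,440).

```bash
python3 -c "
from h import *
print(atz('scene',259.0,239.1,.086),atz('scene',200-.4+300/5,170-.4+424/5,.006),[atz('scene',200-.4+x/5,170-.4+438/5,.006) for x in(213,387)],atz('scene',200-.4+300/5,170-.4+505/5,.006))
print(to(.6745,.014,.2))"
```

```text
[0.60960602 0.23263148 0.086     ] [0.60152534 0.22547574 0.006     ] [array([0.64696416, 0.20288765, 0.006     ]), array([0.56856781, 0.26372174, 0.006     ])] [0.6363406 0.2695434 0.006    ]
[ 40.1 227.8  44.8]
```

Both cameras put the tumbler about 2.5 mm from the coaster's centre, which is good enough. Now the pot.

Call:
play_rows(
  commands=[
    [8,38,5,0,0,0],
    [8,38,10,0,0,0],
    [8,38,10,0,0,0],
    [8,38,10,0,0,0],
    [8,38,10,0,0,0],
  ],
)

```text
time: 9.75
tool_pos: [0.6667, 0.0494, 0.1994]
tool_rot: [-0.0, 0.994, 0.112, -0.002]
contact_force: [1.4, 0.2, 0.5]
gripper_width: 0.996
grasp_force: 0.0
```

Call:
play_rows(
  commands=[
    [0,38,0,0,0,0],
    [0,0,30,0,0,0],
    [0,0,35,0,0,0],
    [0,0,20,0,0,0],
    [0,0,0,0,0,0],
  ],
)

```text
time: 10.17
tool_pos: [0.6702, 0.0139, 0.1078]
tool_rot: [-0.002, 0.994, 0.111, -0.007]
contact_force: [-1.7, -0.8, -1.7]
gripper_width: 0.993
grasp_force: 0.0
```

```bash
python3 -c "
from h import *
print(pose()[0],to(.6745,.014,.032))"
```

```text
[0.67023987 0.0138578  0.10783434] [ 5.3  1.2 75.8]
```

Call:
play_rows(
  commands=[
    [0,0,0,0,0,0],
    [2,0,15,0,0,0],
    [1,0,20,0,0,0],
    [0,0,15,0,0,0],
    [0,0,0,0,0,0],
  ],
)

```text
time: 10.58
tool_pos: [0.6763, 0.0151, 0.0639]
tool_rot: [-0.0, 0.994, 0.112, -0.002]
contact_force: [-1.4, -0.2, -1.1]
gripper_width: 0.994
grasp_force: 0.0
```

Call:
play_rows(
  commands=[
    [0,0,0,0,0,0],
    [0,0,0,0,0,0],
    [0,0,0,0,0,0],
  ],
)

```text
time: 10.83
tool_pos: [0.6793, 0.0147, 0.0691]
tool_rot: [0.0, 0.994, 0.112, 0.001]
contact_force: [0.0, 0.6, 0.4]
gripper_width: 0.992
grasp_force: 0.0
```

```bash
python3 -c "
from h import *
print(pose()[0],to(.6745,.014,.032))"
```

```text
[0.67926569 0.01468623 0.06906692] [-4.9 -0.4 37.1]
```

Call:
play_rows(
  commands=[
    [-4.5,-0.5,13,0,0,0],
    [0,0,13,0,0,0],
    [0,0,9,0,0,0],
    [0,0,0,0,0,0],
    [0,0,0,0,0,0],
  ],
)

```text
time: 11.25
tool_pos: [0.6724, 0.0143, 0.0304]
tool_rot: [-0.0, 0.994, 0.112, -0.002]
contact_force: [0.4, 1.1, 0.3]
gripper_width: 0.997
grasp_force: 0.0
```

Call:
play_rows(
  commands=[
    [0,0,0,0,0,0],
    [0,0,0,0,0,0],
    [0,0,0,0,0,0],
  ],
)

```text
time: 11.5
tool_pos: [0.6743, 0.0141, 0.0331]
tool_rot: [0.0, 0.994, 0.112, 0.001]
contact_force: [-0.1, 0.3, -0.2]
gripper_width: 1.001
grasp_force: 0.0
```

Call:
play_rows(
  commands=[
    [0,0,0,0,0,0],
    [0,0,0,0,0,0],
    [0,0,0,0,0,0],
    [0,0,0,0,0,0],
    [0,0,0,0,0,0],
  ],
  hand=55,
)

```text
time: 11.92
tool_pos: [0.6746, 0.0141, 0.0335]
tool_rot: [0.0, 0.994, 0.112, 0.001]
contact_force: [1.2, 0.3, 5.2]
gripper_width: 0.748
grasp_force: 66.2
```

Call:
play_rows(
  commands=[
    [0,0,-20,0,0,0],
    [0,0,-38,0,0,0],
    [0,0,-38,0,0,0],
    [0,0,-38,0,0,0],
    [0,0,-16,0,0,0],
  ],
)

```text
time: 12.33
tool_pos: [0.6756, 0.014, 0.1882]
tool_rot: [0.001, 0.994, 0.112, 0.004]
contact_force: [1.2, -0.0, 0.7]
gripper_width: 0.741
grasp_force: 66.3
```

Call:
play_rows(
  commands=[
    [-8,-38,0,0,0,0],
    [-8,-38,0,0,0,0],
    [-8,-38,0,0,0,0],
    [-8,-38,0,0,0,0],
    [-8,-38,0,0,0,0],
  ],
)

```text
time: 12.75
tool_pos: [0.5908, 0.1917, 0.1811]
tool_rot: [0.0, 0.994, 0.111, -0.001]
contact_force: [0.3, 0.8, -1.0]
gripper_width: 0.744
grasp_force: 66.4
```

Call:
play_rows(
  commands=[
    [0,0,0,0,0,0],
    [0,0,0,0,0,0],
    [0,0,0,0,0,0],
    [0,0,0,0,0,0],
  ],
)

```text
time: 13.08
tool_pos: [0.5927, 0.1895, 0.1818]
tool_rot: [0.0, 0.994, 0.111, -0.0]
contact_force: [0.4, -0.1, -0.5]
gripper_width: 0.747
grasp_force: 66.5
```

```bash
python3 - <<'E'
from h import *
print(pose()[0],to(.6096,.2325,.19),pose()[2]['contact_force'])
f=wrist('w10')
cv2.imwrite('pics/w10.png',cv2.resize(f['image'][150:350,140:370,::-1],None,fx=3,fy=3,interpolation=cv2.INTER_CUBIC))
E
```

```text
[0.59271593 0.18948855 0.18179758] [ 26.  -38.2  -8.2] [ 0.36327001 -0.10398222 -0.48121561]
```

View pics/w10.png

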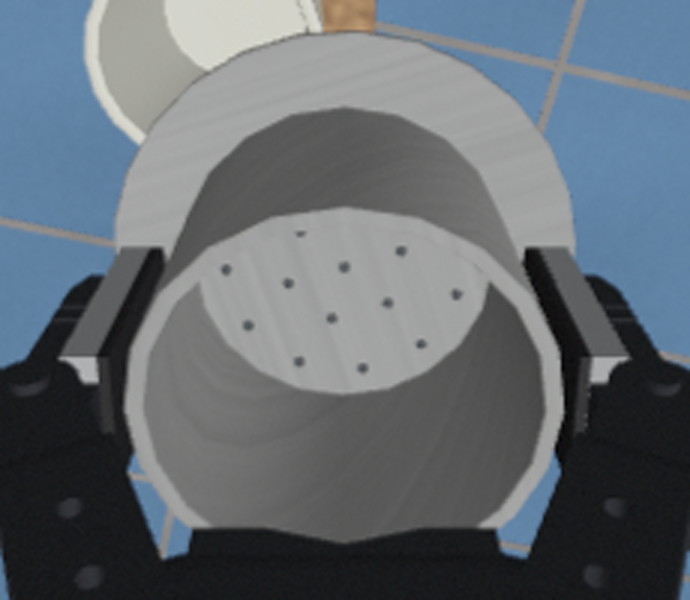

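The pot is held upright. Its rim spans x 124–564 with its top at y 207, and the flange top edge is at y 32. I solve for its axis in the tool frame.

```bash
python3 - <<'E'
from h import *
from scipy.optimize import least_squares
f=imaging.grab_frame('wrist'); M=np.array(f['mount']); fx,cx,cy=f['fx'],f['cx'],f['cy']; th=np.linspace(0,2*np.pi,1440)
def ex(x0,y0,z,r):
    c=np.linalg.inv(M)@np.stack([x0+r*np.cos(th),y0+r*np.sin(th),0*th+z,0*th+1]); u=fx*c[0]/c[2]+cx; v=fx*c[1]/c[2]+cy; return u.min(),u.max(),v.min()
for z,r,ob in [(-.0245,.032,(181.3,328,219)),(.0235,.046,(178.3,331.7,160.7))]:
    for free in (0,1):
        s=least_squares(lambda p:np.array(ex(p[0],p[1],p[2] if free else z,r))-ob,[0,0,z],x_scale=.01,diff_step=1e-3); print(z,s.x.round(4),s.fun.round(1))
E
```

```text
-0.0245 [-0.0007 -0.0003 -0.0245] [-0.9  0.9  0.1]
-0.0245 [-0.0013 -0.0003 -0.023 ] [-0.  0.  0.]
0.0235 [-0.001  -0.      0.0235] [-0.9  0.9  0.1]
0.0235 [-0.0013 -0.      0.0254] [0. 0. 0.]
```

Call:
play_rows(
  commands=[
    [13.5,-19,0,0,0,0],
    [13.5,-19,0,0,0,0],
    [0,0,15,0,0,0],
    [0,0,20,0,0,0],
    [0,0,14,0,0,0],
  ],
)

```text
time: 13.6
tool_pos: [0.6102, 0.2326, 0.1313]
tool_rot: [0.0, 0.994, 0.111, -0.001]
contact_force: [-0.2, -0.8, -1.8]
gripper_width: 0.748
grasp_force: 66.5
```

Call:
play_rows(
  commands=[
    [0,0,0,0,0,0],
    [0,0,0,0,0,0],
    [0,0,0,0,0,0],
    [0,0,0,0,0,0],
    [0,0,0,0,0,0],
  ],
)

```text
time: 14.02
tool_pos: [0.6112, 0.2336, 0.1349]
tool_rot: [-0.0, 0.994, 0.112, 0.001]
contact_force: [1.1, -0.5, -1.1]
gripper_width: 0.742
grasp_force: 66.5
```

```bash
python3 -c "
from h import *
print(pose()[0],to(.6106,.2327,.1125))"
```

```text
[0.6112419  0.23359544 0.13493888] [-0.9  0.7 22.4]
```

Call:
play_rows(
  commands=[
    [-0.8,0.7,6,0,0,0],
    [0,0,5,0,0,0],
    [0,0,4,0,0,0],
    [0,0,2,0,0,0],
    [0,0,0,0,0,0],
  ],
)

```text
time: 14.43
tool_pos: [0.6091, 0.2326, 0.115]
tool_rot: [0.0, 0.994, 0.112, -0.001]
contact_force: [0.4, 0.2, -1.3]
gripper_width: 0.745
grasp_force: 66.5
```

Call:
play_rows(
  commands=[
    [0,0,1,0,0,0],
    [0,0,1,0,0,0],
    [0,0,0,0,0,0],
    [0,0,0,0,0,0],
  ],
)

```text
time: 14.77
tool_pos: [0.6098, 0.2328, 0.1144]
tool_rot: [-0.0, 0.994, 0.112, 0.0]
contact_force: [0.8, -0.4, -1.9]
gripper_width: 0.744
grasp_force: 66.5
```

Call:
play_rows(
  commands=[
    [0,0,1,0,0,0],
    [0,0,0.5,0,0,0],
    [0,0,0,0,0,0],
    [0,0,0,0,0,0],
  ],
)

```text
time: 15.1
tool_pos: [0.6097, 0.2327, 0.1128]
tool_rot: [0.0, 0.994, 0.112, -0.0]
contact_force: [-0.0, -0.3, -1.0]
gripper_width: 0.742
grasp_force: 66.5
```

Call:
play_rows(
  commands=[
    [0,0,0.8,0,0,0],
    [0,0,0,0,0,0],
    [0,0,0,0,0,0],
  ],
)

```text
time: 15.35
tool_pos: [0.61, 0.2328, 0.1125]
tool_rot: [-0.0, 0.994, 0.112, 0.0]
contact_force: [-1.0, -0.2, 2.4]
gripper_width: 0.748
grasp_force: 66.7
```

Call:
play_rows(
  commands=[
    [0,0,0.8,0,0,0],
    [0,0,0,0,0,0],
    [0,0,0,0,0,0],
  ],
)

```text
time: 15.6
tool_pos: [0.6102, 0.2329, 0.1126]
tool_rot: [-0.0, 0.994, 0.112, 0.001]
contact_force: [-2.3, -0.4, 4.8]
gripper_width: 0.746
grasp_force: 67.2
```

Pot seated at the predicted height. Release.

Call:
play_rows(
  commands=[
    [0,0,0,0,0,0],
    [0,0,0,0,0,0],
    [0,0,0,0,0,0],
    [0,0,0,0,0,0],
  ],
  hand=85,
)

```text
time: 15.93
tool_pos: [0.6096, 0.2327, 0.1108]
tool_rot: [0.0, 0.994, 0.112, -0.0]
contact_force: [-0.4, -0.5, 0.1]
gripper_width: 0.998
grasp_force: 0.0
```

Call:
play_rows(
  commands=[
    [0,0,-15,0,0,0],
    [0,0,-30,0,0,0],
    [0,0,-40,0,0,0],
    [0,0,-40,0,0,0],
    [-20,0,-35,0,0,0],
  ],
)

```text
time: 16.35
tool_pos: [0.592, 0.2284, 0.2751]
tool_rot: [-0.0, 0.994, 0.111, 0.002]
contact_force: [0.4, -0.2, 1.3]
gripper_width: 0.994
grasp_force: 0.0
```

Call:
play_rows(
  commands=[
    [-20,0,-20,0,0,0],
    [0,0,0,0,0,0],
    [0,0,0,0,0,0],
    [0,0,0,0,0,0],
  ],
)

```text
time: 16.68
tool_pos: [0.5706, 0.2238, 0.2908]
tool_rot: [0.0, 0.994, 0.112, -0.0]
contact_force: [-0.2, -0.3, -1.3]
gripper_width: 0.995
grasp_force: 0.0
```

```bash
cat > seg.py <<'E'
from h import *
def ell(name,P,z,smax=70,k=9):
    "fit ellipse to the grey blob containing the projection of P; centre at height z and width in mm"
    a=np.load(f'pics/{name}.npz'); im=a['im']; hsv=cv2.cvtColor(im,cv2.COLOR_RGB2HSV)
    m=((hsv[...,1]<smax)*255).astype(np.uint8); m=cv2.morphologyEx(m,cv2.MORPH_OPEN,np.ones((k,k),np.uint8))
    u,v=proj(name,[P])[0]; cs,_=cv2.findContours(m,cv2.RETR_EXTERNAL,cv2.CHAIN_APPROX_NONE)
    for c in cs:
        if cv2.pointPolygonTest(c,(float(u),float(v)),False)>=0:
            e=cv2.fitEllipse(cv2.convexHull(c)); x,y=e[0]; d=np.mean(e[1])/2
            w=np.linalg.norm(wz(name,x-d,y,z)-wz(name,x+d,y,z)); print(name,'pred',(u.round(1),v.round(1)),'ell',np.round(e[0],1),np.round(e[1],1),'world',wz(name,x,y,z).round(4),'w',w.round(4)); return
    print('none')
E
python3 - <<'E'
from seg import *
f=wrist('w11'); s=pose(); print(s[0])
ell('w11',[.61,.2325,.089],.089); ell('w3',[.675,.014,.01],.01)
ell('w2',[.607,-.227,.004],.004); ell('w1',[.533,-.4287,.004],.004)
print(to(.58,-.23,.25), s[2]['joint_pos'].round(2))
E
```

```text
[0.57039812 0.22371784 0.2896102 ]
w11 pred (np.float64(255.0), np.float64(133.6)) ell [254.2 132. ] [79.3 80.5] world [0.6116 0.2338 0.089 ] w 0.0922
w3 pred (np.float64(259.5), np.float64(123.2)) ell [259.3 122.3] [70.3 74.8] world [0.6761 0.0146 0.01  ] w 0.0937
w2 pred (np.float64(286.5), np.float64(153.8)) ell [286.  154.2] [34.7 35.8] world [ 0.6063 -0.2265  0.004 ] w 0.0477
w1 pred (np.float64(249.6), np.float64(129.5)) ell [249.1 129.4] [61.1 62.4] world [ 0.533  -0.4281  0.004 ] w 0.0816
[-91.2 444.5  39.9] [ 0.25  0.    1.59 -0.    1.55  1.6 ]
```

Call:
play_rows(
  commands=[
    [-6,40,0,0,0,0],
    [-6,40,0,0,0,0],
    [-6,40,0,0,0,0],
    [-6,40,0,0,0,0],
    [-6,40,0,0,0,0],
  ],
  hand=40,
)

```text
time: 17.15
tool_pos: [0.5854, 0.0205, 0.2886]
tool_rot: [-0.0, 0.994, 0.112, -0.002]
contact_force: [0.6, 0.5, -0.6]
gripper_width: 0.467
grasp_force: 0.0
```

Call:
play_rows(
  commands=[
    [-6,40,5,0,0,0],
    [-6,40,8,0,0,0],
    [-6,40,8,0,0,0],
    [-6,40,8,0,0,0],
    [-6,40,8,0,0,0],
  ],
)

```text
time: 17.57
tool_pos: [0.6003, -0.1814, 0.2511]
tool_rot: [-0.001, 0.994, 0.112, -0.002]
contact_force: [1.3, 0.0, -0.3]
gripper_width: 0.468
grasp_force: 0.0
```

Call:
play_rows(
  commands=[
    [-5,35,15,0,0,0],
    [0,0,30,0,0,0],
    [0,0,30,0,0,0],
    [0,0,25,0,0,0],
    [0,0,0,0,0,0],
  ],
)

```text
time: 17.98
tool_pos: [0.5993, -0.2131, 0.1442]
tool_rot: [-0.004, 0.994, 0.111, -0.007]
contact_force: [-0.9, 0.5, -1.1]
gripper_width: 0.47
grasp_force: 0.0
```

Call:
play_rows(
  commands=[
    [0,0,0,0,0,0],
    [0,0,0,0,0,0],
    [0,0,0,0,0,0],
    [0,0,0,0,0,0],
    [0,0,0,0,0,0],
  ],
)

```text
time: 18.4
tool_pos: [0.6049, -0.215, 0.1564]
tool_rot: [0.001, 0.994, 0.112, 0.001]
contact_force: [-0.3, -0.1, 1.0]
gripper_width: 0.466
grasp_force: 0.0
```

```bash
python3 - <<'E'
from seg import *
f=wrist('w12'); s=pose(); print(s[0],s[2]['gripper_width'])
ell('w12',[.6065,-.2268,.004],.004); print(to(.6065,-.2265,.045))
E
```

```text
[ 0.60468626 -0.21488269  0.15594803] 0.47168532111565376
w12 pred (np.float64(266.0), np.float64(180.0)) ell [265.8 180. ] [44.9 46.5] world [ 0.6065 -0.2266  0.004 ] w 0.0472
[ -1.   11.5 111. ]
```

Call:
play_rows(
  commands=[
    [-1,11.5,20,0,0,0],
    [0,0,30,0,0,0],
    [0,0,30,0,0,0],
    [0,0,15,0,0,0],
    [0,0,0,0,0,0],
  ],
)

```text
time: 18.87
tool_pos: [0.6026, -0.2247, 0.0546]
tool_rot: [-0.002, 0.994, 0.112, -0.003]
contact_force: [-0.3, 0.8, 0.4]
gripper_width: 0.471
grasp_force: 0.0
```

Call:
play_rows(
  commands=[
    [0,0,0,0,0,0],
    [0,0,0,0,0,0],
    [0,0,0,0,0,0],
    [0,0,0,0,0,0],
    [0,0,0,0,0,0],
  ],
)

```text
time: 19.28
tool_pos: [0.6064, -0.2266, 0.061]
tool_rot: [0.001, 0.994, 0.112, 0.001]
contact_force: [-0.5, 0.0, -0.0]
gripper_width: 0.466
grasp_force: 0.0
```

```bash
python3 - <<'E'
from seg import *
print(pose()[0],to(.6065,-.2265,.044))
E
```

```text
[ 0.60644481 -0.22656644  0.06096257] [ 0.  -0.1 17. ]
```

Call:
play_rows(
  commands=[
    [0,0,8,0,0,0],
    [0,0,7,0,0,0],
    [0,0,0,0,0,0],
    [0,0,0,0,0,0],
    [0,0,0,0,0,0],
  ],
)

```text
time: 19.7
tool_pos: [0.6052, -0.226, 0.0437]
tool_rot: [-0.0, 0.994, 0.112, -0.0]
contact_force: [0.2, -0.3, -0.3]
gripper_width: 0.469
grasp_force: 0.0
```

Call:
play_rows(
  commands=[
    [0,0,0,0,0,0],
    [0,0,0,0,0,0],
    [0,0,0,0,0,0],
    [0,0,0,0,0,0],
    [0,0,0,0,0,0],
  ],
  hand=5,
)

```text
time: 20.12
tool_pos: [0.6056, -0.2263, 0.0445]
tool_rot: [0.0, 0.994, 0.112, 0.0]
contact_force: [-0.1, 0.1, 1.9]
gripper_width: 0.135
grasp_force: 58.4
```

Call:
play_rows(
  commands=[
    [0,0,0,0,0,0],
    [0,0,0,0,0,0],
    [0,0,0,0,0,0],
  ],
)

```text
time: 20.37
tool_pos: [0.6057, -0.2263, 0.0445]
tool_rot: [0.0, 0.994, 0.112, 0.0]
contact_force: [-0.2, -0.4, 0.7]
gripper_width: 0.135
grasp_force: 58.4
```

Call:
play_rows(
  commands=[
    [0,0,-20,0,0,0],
    [0,0,-38,0,0,0],
    [0,0,-40,0,0,0],
    [0,0,-40,0,0,0],
    [0,0,-38,0,0,0],
  ],
)

```text
time: 20.78
tool_pos: [0.6051, -0.2259, 0.2219]
tool_rot: [-0.0, 0.994, 0.112, -0.0]
contact_force: [1.0, -0.8, -0.3]
gripper_width: 0.138
grasp_force: 58.6
```

Call:
play_rows(
  commands=[
    [9,-38,0,0,0,0],
    [9,-38,0,0,0,0],
    [9,-38,0,0,0,0],
    [9,-38,0,0,0,0],
    [9,-38,0,0,0,0],
  ],
)

```text
time: 21.2
tool_pos: [0.6066, -0.0292, 0.22]
tool_rot: [-0.0, 0.994, 0.111, -0.0]
contact_force: [1.1, 0.6, -0.1]
gripper_width: 0.137
grasp_force: 58.6
```

Call:
play_rows(
  commands=[
    [9,-38,0,0,0,0],
    [9,-38,0,0,0,0],
    [9,-38,0,0,0,0],
    [9,-38,0,0,0,0],
    [9,-38,0,0,0,0],
  ],
)

```text
time: 21.62
tool_pos: [0.6082, 0.1663, 0.2198]
tool_rot: [-0.0, 0.994, 0.112, -0.0]
contact_force: [-0.2, 0.4, -0.2]
gripper_width: 0.139
grasp_force: 58.6
```

Call:
play_rows(
  commands=[
    [9,-38,0,0,0,0],
    [0,-20,0,0,0,0],
    [0,0,0,0,0,0],
    [0,0,0,0,0,0],
    [0,0,0,0,0,0],
  ],
)

```text
time: 22.03
tool_pos: [0.6047, 0.2223, 0.2198]
tool_rot: [0.0, 0.994, 0.112, -0.0]
contact_force: [-0.6, -0.5, -0.4]
gripper_width: 0.136
grasp_force: 58.6
```

```bash
python3 - <<'E'
from seg import *
f=wrist('w13');s=pose();print(s[0],to(.6097,.2328,.19),s[2]['gripper_width'])
ell('w13',[.64,.235,.089],.089)
cv2.imwrite('pics/w13.png',cv2.resize(f['image'][100:300,140:370,::-1],None,fx=3,fy=3,interpolation=cv2.INTER_CUBIC))
E
```

```text
[0.60485352 0.22181746 0.21990719] [ 7.2 -9.7 29.9] 0.13185951989227032
w13 pred (np.float64(249.8), np.float64(145.5)) ell [256.3 375.3] [486.6 513.9] world [0.3703 0.1668 0.089 ] w 0.6058
```

View pics/w13.png

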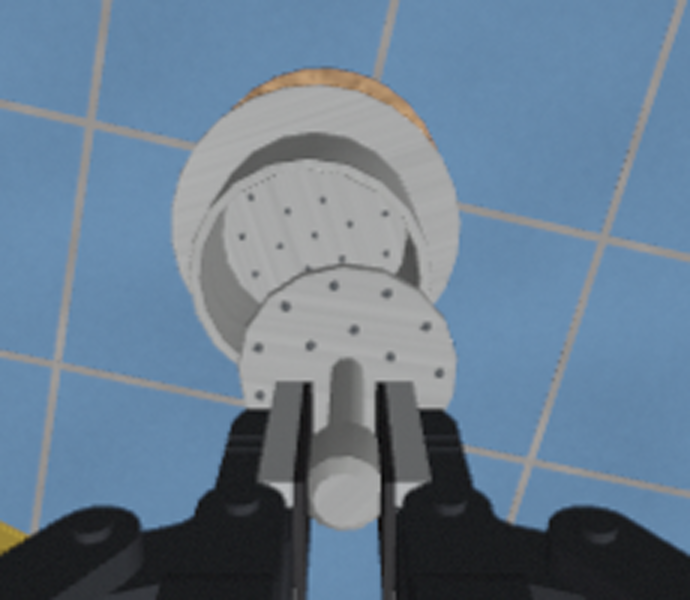

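Press is held upright, disc spanning x 240–457 with its top at y 265. The pot flange spans x 172–460 with its top at y 85. I solve both in the tool frame.

```bash
cat > circ.py <<'E'
from h import *
from scipy.optimize import least_squares
def circ(name,ob,zw,r):
    "axis position in the tool frame at world height zw from column extremes and top row"
    a=np.load(f'pics/{name}.npz'); th=np.linspace(0,2*np.pi,1440); t,R,_=pose()
    def ex(p):
        q=proj(name,np.stack([p[0]+r*np.cos(th),p[1]+r*np.sin(th),0*th+zw],-1)); return q[:,0].min(),q[:,0].max(),q[:,1].min()
    s=least_squares(lambda p:np.array(ex(p))-ob,[*t[:2]],x_scale=.01,diff_step=1e-4); print(s.x.round(4),'res',s.fun.round(1),'tool',to(*s.x,zw)); return s.x
E
python3 - <<'E'
from circ import *
d=circ('w13',(220,292.3,188.3),.2199-.0405,.024); p=circ('w13',(197.3,293.3,128.3),.089,.046)
print('move',to(*(pose()[0][:2]+p-d),.19))
E
```

```text
[0.6049 0.2215] res [-0.7  0.7  0.1] tool [ 0.   0.3 40.5]
[0.6092 0.2325] res [-0.5  0.5  0. ] tool [  6.7  -9.5 130.9]
move [ 6.7 -9.8 29.9]
```

Call:
play_rows(
  commands=[
    [6.7,-9.8,0,0,0,0],
    [0,0,10,0,0,0],
    [0,0,15,0,0,0],
    [0,0,0,0,0,0],
    [0,0,0,0,0,0],
  ],
)

```text
time: 22.5
tool_pos: [0.6079, 0.2332, 0.1923]
tool_rot: [0.0, 0.994, 0.111, -0.002]
contact_force: [0.0, -0.2, -0.4]
gripper_width: 0.132
grasp_force: 58.7
```

Call:
play_rows(
  commands=[
    [0,0,0,0,0,0],
    [0,0,0,0,0,0],
    [0,0,0,0,0,0],
    [0,0,0,0,0,0],
    [0,0,0,0,0,0],
  ],
)

```text
time: 22.92
tool_pos: [0.6094, 0.234, 0.1958]
tool_rot: [-0.0, 0.994, 0.112, 0.0]
contact_force: [1.6, -0.5, -0.8]
gripper_width: 0.136
grasp_force: 58.7
```

```bash
python3 -c "
from h import *
print(pose()[0],to(.6092,.2328,.1365))"
```

```text
[0.60940137 0.23397618 0.1957803 ] [-0.5  1.1 59.3]
```

Call:
play_rows(
  commands=[
    [-0.4,1,8,0,0,0],
    [0,0,10,0,0,0],
    [0,0,10,0,0,0],
    [0,0,10,0,0,0],
    [0,0,5,0,0,0],
  ],
)

```text
time: 23.33
tool_pos: [0.6076, 0.2325, 0.149]
tool_rot: [0.0, 0.994, 0.112, -0.002]
contact_force: [0.1, -0.2, -0.7]
gripper_width: 0.137
grasp_force: 58.7
```

Call:
play_rows(
  commands=[
    [0,0,5,0,0,0],
    [0,0,3,0,0,0],
    [0,0,0,0,0,0],
    [0,0,0,0,0,0],
    [0,0,0,0,0,0],
  ],
)

```text
time: 23.75
tool_pos: [0.6094, 0.233, 0.1449]
tool_rot: [-0.0, 0.994, 0.112, 0.001]
contact_force: [0.2, -0.4, -0.4]
gripper_width: 0.132
grasp_force: 58.7
```

Call:
play_rows(
  commands=[
    [0,0,2,0,0,0],
    [0,0,2,0,0,0],
    [0,0,0,0,0,0],
    [0,0,0,0,0,0],
  ],
)

```text
time: 24.08
tool_pos: [0.6089, 0.2329, 0.1401]
tool_rot: [0.0, 0.994, 0.112, -0.0]
contact_force: [0.6, 0.4, -0.4]
gripper_width: 0.139
grasp_force: 58.7
```

Call:
play_rows(
  commands=[
    [0,0,1.5,0,0,0],
    [0,0,1,0,0,0],
    [0,0,0,0,0,0],
    [0,0,0,0,0,0],
  ],
)

```text
time: 24.42
tool_pos: [0.6089, 0.2328, 0.1375]
tool_rot: [0.0, 0.994, 0.112, -0.0]
contact_force: [0.6, -0.4, -1.0]
gripper_width: 0.135
grasp_force: 58.7
```

Call:
play_rows(
  commands=[
    [0,0,1,0,0,0],
    [0,0,0,0,0,0],
    [0,0,0,0,0,0],
  ],
)

```text
time: 24.67
tool_pos: [0.609, 0.2329, 0.1367]
tool_rot: [-0.0, 0.994, 0.112, 0.0]
contact_force: [0.8, 0.2, -0.8]
gripper_width: 0.133
grasp_force: 58.7
```

Call:
play_rows(
  commands=[
    [0,0,0.7,0,0,0],
    [0,0,0,0,0,0],
    [0,0,0,0,0,0],
  ],
)

```text
time: 24.92
tool_pos: [0.6093, 0.2329, 0.1365]
tool_rot: [0.0, 0.994, 0.112, 0.0]
contact_force: [-0.6, -0.8, 3.2]
gripper_width: 0.135
grasp_force: 58.8
```

Call:
play_rows(
  commands=[
    [0,0,0,0,0,0],
    [0,0,0,0,0,0],
    [0,0,0,0,0,0],
  ],
  hand=19,
)

```text
time: 25.17
tool_pos: [0.6089, 0.2329, 0.1357]
tool_rot: [-0.0, 0.994, 0.112, -0.0]
contact_force: [-0.0, 0.0, 0.5]
gripper_width: 0.222
grasp_force: 0.0
```

Call:
play_rows(
  commands=[
    [0,0,-8,0,0,0],
    [0,0,-15,0,0,0],
    [0,0,-25,0,0,0],
    [0,0,-40,0,0,0],
    [0,0,-40,0,0,0],
  ],
)

```text
time: 25.58
tool_pos: [0.6083, 0.2327, 0.2655]
tool_rot: [0.0, 0.994, 0.112, -0.001]
contact_force: [1.1, -0.2, 0.7]
gripper_width: 0.223
grasp_force: 0.0
```

Call:
play_rows(
  commands=[
    [-20,0,-20,0,0,0],
    [-20,0,0,0,0,0],
    [0,0,0,0,0,0],
    [0,0,0,0,0,0],
    [0,0,0,0,0,0],
  ],
  hand=40,
)

```text
time: 26.0
tool_pos: [0.5701, 0.224, 0.2842]
tool_rot: [-0.0, 0.994, 0.112, 0.0]
contact_force: [-0.5, 0.0, -1.4]
gripper_width: 0.469
grasp_force: 0.0
```

```bash
python3 - <<'E'
from seg import *
f=wrist('w14');s=pose();print(s[0],s[2]['gripper_width'])
ell('w14',[.61,.2325,.089],.089)
print(proj('w14',[[.6092,.2325,.146],[.6092,.2325,.137]]))
x=f['image'][90:220,180:330,::-1]; g=imaging.grab_frame('scene')['image'][150:290,200:320,::-1]
cv2.imwrite('pics/b14.png',np.hstack([cv2.resize(x,(450,390),interpolation=cv2.INTER_CUBIC),cv2.resize(g,(334,390),interpolation=cv2.INTER_CUBIC)]))
print(to(.53,-.4285,.29),s[2]['joint_pos'].round(2))
E
```

```text
[0.57016819 0.22399518 0.28354177] 0.4699280385715005
w14 pred (np.float64(255.3), np.float64(134.0)) ell [254.5 132.4] [81. 82.] world [0.6116 0.2338 0.089 ] w 0.0922
[[255.27713807 141.57081142]
 [255.25233362 140.3078719 ]]
[-183.9  627.3   -6.5] [ 0.25  0.    1.6  -0.    1.54  1.6 ]
```

Call:
play_rows(
  commands=[
    [-11,39,0,0,0,0],
    [-11,39,0,0,0,0],
    [-11,39,0,0,0,0],
    [-11,39,0,0,0,0],
    [-11,39,0,0,0,0],
  ],
)

```text
time: 26.52
tool_pos: [0.5595, 0.02, 0.2832]
tool_rot: [-0.0, 0.994, 0.112, -0.001]
contact_force: [0.2, -1.1, -0.4]
gripper_width: 0.47
grasp_force: 0.0
```

Call:
play_rows(
  commands=[
    [-11,39,0,0,0,0],
    [-11,39,0,0,0,0],
    [-11,39,0,0,0,0],
    [-11,39,0,0,0,0],
    [-11,39,0,0,0,0],
  ],
)

```text
time: 26.93
tool_pos: [0.549, -0.1828, 0.2832]
tool_rot: [-0.0, 0.994, 0.112, -0.001]
contact_force: [1.1, 0.6, -0.4]
gripper_width: 0.466
grasp_force: 0.0
```

Call:
play_rows(
  commands=[
    [-11,39,0,0,0,0],
    [-11,39,0,0,0,0],
    [-11,39,5,0,0,0],
    [-11,39,5,0,0,0],
    [-11,39,5,0,0,0],
  ],
)

```text
time: 27.35
tool_pos: [0.5386, -0.3854, 0.2678]
tool_rot: [-0.001, 0.994, 0.111, -0.0]
contact_force: [0.8, 0.6, 1.1]
gripper_width: 0.471
grasp_force: 0.0
```

Call:
play_rows(
  commands=[
    [-11,39,5,0,0,0],
    [0,0,30,0,0,0],
    [0,0,40,0,0,0],
    [0,0,30,0,0,0],
    [0,0,0,0,0,0],
  ],
)

```text
time: 27.77
tool_pos: [0.5331, -0.4206, 0.1534]
tool_rot: [-0.006, 0.994, 0.111, -0.005]
contact_force: [0.0, 1.5, -2.7]
gripper_width: 0.466
grasp_force: 0.0
```

Call:
play_rows(
  commands=[
    [0,0,0,0,0,0],
    [0,0,0,0,0,0],
    [0,0,0,0,0,0],
    [0,0,0,0,0,0],
    [0,0,0,0,0,0],
  ],
)

```text
time: 28.18
tool_pos: [0.5379, -0.4242, 0.1668]
tool_rot: [0.002, 0.994, 0.112, 0.001]
contact_force: [-0.4, -0.2, 0.6]
gripper_width: 0.471
grasp_force: 0.0
```

```bash
python3 - <<'E'
from seg import *
f=wrist('w15'); s=pose(); print(s[0],s[2]['joint_pos'].round(2))
ell('w15',[.533,-.4285,.004],.004); print(to(.5332,-.4285,.041))
E
```

```text
[ 0.53765684 -0.42401452  0.16620599] [-0.78  0.24  1.54 -0.    1.36  0.57]
w15 pred (np.float64(257.1), np.float64(181.6)) ell [257.1 181.5] [73.8 75.3] world [ 0.5331 -0.4284  0.004 ] w 0.0799
[ -5.6   3.  125.2]
```

Call:
play_rows(
  commands=[
    [-5.3,3,20,0,0,0],
    [0,0,30,0,0,0],
    [0,0,35,0,0,0],
    [0,0,20,0,0,0],
    [0,0,0,0,0,0],
  ],
)

```text
time: 28.65
tool_pos: [0.5295, -0.4247, 0.053]
tool_rot: [-0.004, 0.994, 0.112, -0.003]
contact_force: [-0.1, 1.0, -1.0]
gripper_width: 0.467
grasp_force: 0.0
```

Call:
play_rows(
  commands=[
    [0,0,0,0,0,0],
    [0,0,0,0,0,0],
    [0,0,0,0,0,0],
    [0,0,0,0,0,0],
    [0,0,0,0,0,0],
  ],
)

```text
time: 29.07
tool_pos: [0.5333, -0.4285, 0.0611]
tool_rot: [0.001, 0.994, 0.112, 0.001]
contact_force: [0.3, -0.7, 0.5]
gripper_width: 0.47
grasp_force: 0.0
```

```bash
python3 -c "
from h import *
print(pose()[0],to(.5331,-.4284,.042))"
```

```text
[ 0.53327794 -0.42846138  0.06114334] [-0.2 -0.2 19.1]
```

Call:
play_rows(
  commands=[
    [0,0,8,0,0,0],
    [0,0,6,0,0,0],
    [0,0,4,0,0,0],
    [0,0,0,0,0,0],
    [0,0,0,0,0,0],
  ],
)

```text
time: 29.48
tool_pos: [0.5319, -0.4271, 0.0399]
tool_rot: [-0.001, 0.994, 0.112, -0.001]
contact_force: [-0.4, 0.6, 0.6]
gripper_width: 0.466
grasp_force: 0.0
```

Call:
play_rows(
  commands=[
    [0,0,0,0,0,0],
    [0,0,0,0,0,0],
    [0,0,0,0,0,0],
  ],
)

```text
time: 29.73
tool_pos: [0.5326, -0.4278, 0.0414]
tool_rot: [0.0, 0.994, 0.112, 0.0]
contact_force: [-0.3, 0.0, -0.3]
gripper_width: 0.469
grasp_force: 0.0
```

Call:
play_rows(
  commands=[
    [0,0,0,0,0,0],
    [0,0,0,0,0,0],
    [0,0,0,0,0,0],
    [0,0,0,0,0,0],
    [0,0,0,0,0,0],
  ],
  hand=5,
)

```text
time: 30.15
tool_pos: [0.5326, -0.4278, 0.0415]
tool_rot: [0.0, 0.994, 0.112, 0.0]
contact_force: [-0.1, 0.3, 2.6]
gripper_width: 0.127
grasp_force: 58.8
```

Call:
play_rows(
  commands=[
    [0,0,0,0,0,0],
    [0,0,0,0,0,0],
    [0,0,0,0,0,0],
  ],
)

```text
time: 30.4
tool_pos: [0.5326, -0.4278, 0.0415]
tool_rot: [0.0, 0.994, 0.112, 0.0]
contact_force: [0.2, 0.2, 3.2]
gripper_width: 0.127
grasp_force: 58.9
```

Call:
play_rows(
  commands=[
    [0,0,-20,0,0,0],
    [0,0,-38,0,0,0],
    [0,0,-40,0,0,0],
    [0,0,-40,0,0,0],
    [0,0,-40,0,0,0],
  ],
)

```text
time: 30.82
tool_pos: [0.5318, -0.427, 0.2195]
tool_rot: [-0.001, 0.994, 0.112, -0.001]
contact_force: [1.8, -1.2, -1.3]
gripper_width: 0.129
grasp_force: 58.7
```

Call:
play_rows(
  commands=[
    [11,-35,-4,0,0,0],
    [11,-39,-4,0,0,0],
    [11,-39,-4,0,0,0],
    [11,-39,-4,0,0,0],
    [11,-39,-4,0,0,0],
  ],
)

```text
time: 31.23
tool_pos: [0.5429, -0.2272, 0.2382]
tool_rot: [-0.0, 0.994, 0.111, -0.0]
contact_force: [1.2, 1.0, 0.6]
gripper_width: 0.126
grasp_force: 58.8
```

Call:
play_rows(
  commands=[
    [11,-39,0,0,0,0],
    [11,-39,0,0,0,0],
    [11,-39,0,0,0,0],
    [11,-39,0,0,0,0],
    [11,-39,0,0,0,0],
  ],
)

```text
time: 31.65
tool_pos: [0.5532, -0.0248, 0.2382]
tool_rot: [-0.0, 0.994, 0.112, -0.0]
contact_force: [0.6, 0.0, -0.5]
gripper_width: 0.125
grasp_force: 58.8
```

Call:
play_rows(
  commands=[
    [11,-39,0,0,0,0],
    [11,-39,0,0,0,0],
    [11,-39,0,0,0,0],
    [11,-39,0,0,0,0],
    [11,-39,0,0,0,0],
  ],
)

```text
time: 32.07
tool_pos: [0.5635, 0.1775, 0.2382]
tool_rot: [0.0, 0.994, 0.112, -0.001]
contact_force: [0.6, -0.6, -0.8]
gripper_width: 0.127
grasp_force: 58.8
```

Call:
play_rows(
  commands=[
    [11,-35,0,0,0,0],
    [0,0,0,0,0,0],
    [0,0,0,0,0,0],
    [0,0,0,0,0,0],
    [0,0,0,0,0,0],
  ],
)

```text
time: 32.48
tool_pos: [0.5671, 0.2111, 0.2384]
tool_rot: [0.0, 0.994, 0.111, -0.0]
contact_force: [-0.3, 0.0, -0.7]
gripper_width: 0.127
grasp_force: 58.9
```

```bash
python3 - <<'E'
from seg import *
f=wrist('w16');s=pose();print(s[0],to(.609,.2325,.2),s[2]['gripper_width'])
cv2.imwrite('pics/w16.png',cv2.resize(f['image'][70:290,130:380,::-1],None,fx=2.7,fy=2.7,interpolation=cv2.INTER_CUBIC))
E
```

```text
[0.56726508 0.21086603 0.23865405] [ 45.5 -11.9  38.6] 0.1275024028213348
```

View pics/w16.png

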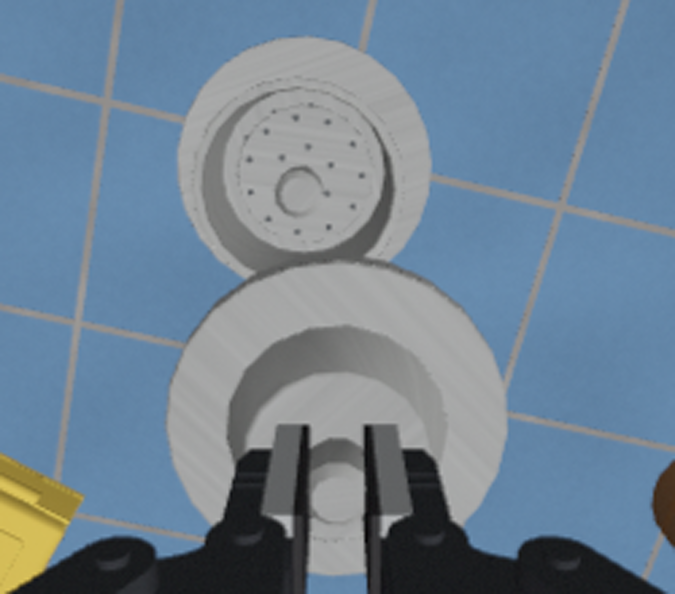

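The press stands upright in the pot. Flange spans x 179–431 (top y 37), lid spans x 167–507 (top y 262), and the lid is level.

```bash
python3 - <<'E'
from circ import *
t=pose()[0]
p=circ('w16',(196.1,289.4,83.5),.089,.046); d=circ('w16',(191.7,317.6,166.8),t[2]-.0415+.006,.04)
print('move',to(*(t[:2]+p-d),.2),t[:2]+p-d)
E
```

```text
[0.609  0.2326] res [-0.7  0.7  0.1] tool [ 45.6 -12.  149.6]
[0.5661 0.2111] res [-0.2  0.2  0. ] tool [-1.1 -0.5 35.5]
move [ 46.6 -11.5  38.6] [0.61019218 0.23236503]
```

Call:
play_rows(
  commands=[
    [23,-6,0,0,0,0],
    [23,-5.5,0,0,0,0],
    [0,0,15,0,0,0],
    [0,0,20,0,0,0],
    [0,0,8,0,0,0],
  ],
)

```text
time: 32.95
tool_pos: [0.6084, 0.2319, 0.1926]
tool_rot: [0.0, 0.994, 0.111, -0.002]
contact_force: [-0.8, 0.6, -2.1]
gripper_width: 0.129
grasp_force: 58.9
```

Call:
play_rows(
  commands=[
    [0,0,0,0,0,0],
    [0,0,0,0,0,0],
    [0,0,0,0,0,0],
    [0,0,0,0,0,0],
    [0,0,0,0,0,0],
  ],
)

```text
time: 33.37
tool_pos: [0.6101, 0.2336, 0.1976]
tool_rot: [-0.0, 0.994, 0.112, 0.001]
contact_force: [-0.5, 0.1, -2.0]
gripper_width: 0.126
grasp_force: 58.9
```

```bash
python3 -c "
from h import *
print(pose()[0],to(.6097,.2324,.1725))"
```

```text
[0.61012686 0.23359079 0.19756025] [-0.7  1.1 25.1]
```

Call:
play_rows(
  commands=[
    [-0.5,1.1,5,0,0,0],
    [0,0,5,0,0,0],
    [0,0,4,0,0,0],
    [0,0,0,0,0,0],
    [0,0,0,0,0,0],
  ],
)

```text
time: 33.78
tool_pos: [0.6089, 0.2322, 0.1811]
tool_rot: [0.0, 0.994, 0.112, -0.001]
contact_force: [0.1, -0.9, -1.0]
gripper_width: 0.125
grasp_force: 58.9
```

Call:
play_rows(
  commands=[
    [0,0,2,0,0,0],
    [0,0,2,0,0,0],
    [0,0,2,0,0,0],
    [0,0,0,0,0,0],
    [0,0,0,0,0,0],
  ],
)

```text
time: 34.2
tool_pos: [0.6093, 0.2323, 0.1758]
tool_rot: [0.0, 0.994, 0.112, -0.0]
contact_force: [0.8, -0.7, 0.3]
gripper_width: 0.125
grasp_force: 58.9
```

Call:
play_rows(
  commands=[
    [0,0,1.5,0,0,0],
    [0,0,1,0,0,0],
    [0,0,0,0,0,0],
    [0,0,0,0,0,0],
  ],
)

```text
time: 34.53
tool_pos: [0.6093, 0.2323, 0.1734]
tool_rot: [-0.0, 0.994, 0.112, -0.0]
contact_force: [-0.8, -0.2, -0.6]
gripper_width: 0.13
grasp_force: 58.9
```

Below the rim contact height without force, so the skirt is around the rim.

Call:
play_rows(
  commands=[
    [0,0,0.8,0,0,0],
    [0,0,0,0,0,0],
    [0,0,0,0,0,0],
  ],
)

```text
time: 34.78
tool_pos: [0.6093, 0.2323, 0.1727]
tool_rot: [-0.0, 0.994, 0.112, 0.0]
contact_force: [0.0, 0.3, -0.9]
gripper_width: 0.127
grasp_force: 58.9
```

Call:
play_rows(
  commands=[
    [0,0,0.8,0,0,0],
    [0,0,0,0,0,0],
    [0,0,0,0,0,0],
  ],
)

```text
time: 35.03
tool_pos: [0.6096, 0.2324, 0.1726]
tool_rot: [-0.0, 0.994, 0.112, 0.0]
contact_force: [-1.2, 0.2, 2.9]
gripper_width: 0.125
grasp_force: 59.2
```

Seated at .1726 as predicted. Release, retreat, check.

Call:
play_rows(
  commands=[
    [0,0,0,0,0,0],
    [0,0,0,0,0,0],
    [0,0,0,0,0,0],
    [0,0,0,0,0,0],
  ],
  hand=40,
)

```text
time: 35.37
tool_pos: [0.6092, 0.2323, 0.1716]
tool_rot: [0.0, 0.994, 0.112, -0.0]
contact_force: [-0.2, -0.3, -0.3]
gripper_width: 0.468
grasp_force: 0.0
```

Call:
play_rows(
  commands=[
    [0,0,-8,0,0,0],
    [0,0,-20,0,0,0],
    [0,0,-35,0,0,0],
    [0,0,-40,0,0,0],
    [-20,20,-20,0,0,0],
  ],
)

```text
time: 35.78
tool_pos: [0.5965, 0.2108, 0.3008]
tool_rot: [-0.001, 0.994, 0.113, 0.004]
contact_force: [0.3, -0.1, 0.6]
gripper_width: 0.467
grasp_force: 0.0
```

Call:
play_rows(
  commands=[
    [-30,20,0,0,0,0],
    [-30,20,0,0,0,0],
    [-20,20,0,0,0,0],
    [0,0,0,0,0,0],
    [0,0,0,0,0,0],
  ],
)

```text
time: 36.2
tool_pos: [0.5293, 0.1314, 0.2959]
tool_rot: [-0.0, 0.994, 0.111, 0.001]
contact_force: [0.6, 0.6, -0.0]
gripper_width: 0.466
grasp_force: 0.0
```

```bash
python3 - <<'E'
from h import *
s=pose();print(s[0],s[2]['contact_force'])
g=imaging.grab_frame('scene')['image'][150:290,200:320,::-1]; x=imaging.grab_frame('side')['image'][70:210,200:320,::-1]
cv2.imwrite('pics/fin.png',np.hstack([cv2.resize(i,(396,462),interpolation=cv2.INTER_CUBIC) for i in (g,x)]))
E
```

```text
[0.52930332 0.13137925 0.29591928] [ 0.56675237  0.57084007 -0.0451825 ]
```

View pics/fin.png

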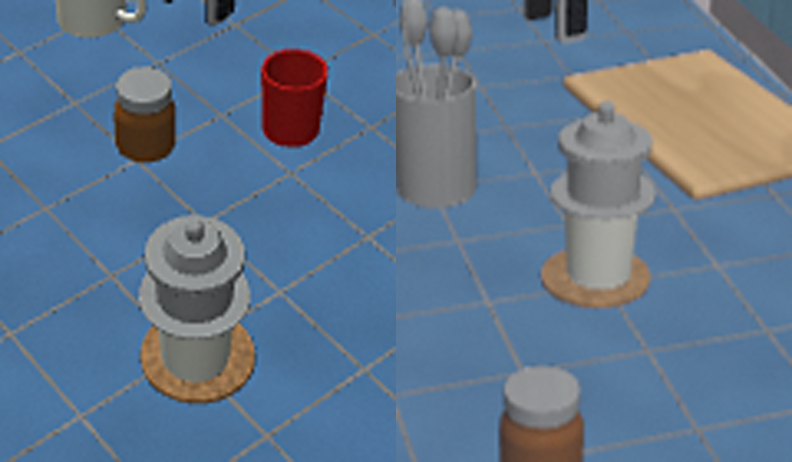

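Both views show the full stack upright on the coaster with the lid level (left at about (195,300), right at about (603,200)).

```bash
python3 -c "
from plant import manip
print(manip.job_done())"
```

```text
the job is handed in; nothing more can be done
None
```

The coffee maker is back together and handed in at about 36 s: tumbler about 2.5 mm off the coaster's centre, then pot, press and level lid on top, with nothing else moved.

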